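# Seat the mosaic spacing template on its pins and bolt it down

### The arm

A 6-joint arm with a two-finger parallel gripper is mounted at the origin on the work surface. World frame = base frame: x ahead of the robot, y to its left, z up, the work surface at z = 0. Lengths are in m, angles in rad, forces in N, time in s.
With the tool pointing down it reaches from about 0.275 to 0.875 m from the base axis. Payload 12.5 kg.
Tool frame: the origin (TCP) lies at the very end of the fingers, on their centre line; the grasp point (between the pads) lies 19 mm behind it; x points along the fingers, y is the direction in which the jaws open and shut, and the axes are right-handed (so a half turn about x gives the same grasp; the last joint's range is limited). The gripper opens to 85 mm and grips with 20 to 120 N. Pads are 22 mm wide; open, the fingers measure 114 mm over their backs; the gripper's body (76 mm by 85 mm) begins 54 mm behind the grasp point. The pads swing forward as they close: fully open they stand 13 mm farther back than shut.
Start: joints at [1.157, 0.351, 1.652, -0, 1.139, -0.085], TCP at [0.178, 0.521, 0.231] pointing down, gripper open.
Joint ranges: [-2.75, 2.75], [-0.79, 2.1], [0.01, 2.65], [-1.57, 4.71], [0.07, 3.14], [-2.87, 2.87]. Speed limits (rad/s): [2.22, 2.22, 2.79, 3.14, 3.14, 3.14].

### API

Orientations are given as a 3x3 rotation matrix whose columns are the frame's x, y, z axes.
In Python, from bench import manip gives the robot as it stands. Calls block until the motion is done:
- manip.move_ptp(position, orientation): joint-space move of the TCP to a pose.
- manip.move_l(position, attitude=None, max_speed=0.15): straight line of the TCP; attitude=None keeps the orientation; max_speed is the mean speed in m/s.
- manip.move_j(angles): joint-space move.
- manip.set_gripper(opening, effort=None): opening from 0.0 (shut) to 1.0 (fully open); effort is the grip in N (None keeps the last); returns when the fingers have stopped.
- manip.dwell(seconds).
- manip.inverse_kinematics(position, orientation): joint angles nearest the present ones, or None.
- manip.grab_frame(name): name is "scene" or "side" or "wrist"; returns (picture, depth): 400x640x3 uint8, red, green, blue; 400x640 float32, m along the optical axis (not along the pixel's ray), 0 where there is no reading.
- manip.get_calibration(name): a dict with "camera_matrix" (3x3 intrinsics, pixels), "R" (3x3) and "t" (3): a world point X has camera coordinates R X + t. Camera axes: x right, y down, z forward; pixel columns grow to the right and rows downward; lengths in m; the calibration is good to about 2 mm. The wrist camera is an equidistant fisheye: a pixel r from the principal point sees the ray r / f radians off the axis. A picture is of the moment at which its call begins: read the wrist's pose just before it. get_calibration takes no time and is no camera call; for the wrist camera it gives the pose at the moment of the call.
A pose or a line that the arm cannot do raises manip.Unreachable and nothing moves.
- manip.sign_off(): hands the job in, once; it reports no verdict.
Trained networks look in the newest picture that a camera, given by its name, has taken for a name from the list of things; names that differ only in an ending like _2 or _b are one class to them, and where a whole thing is asked for, a point or a joint stands for the part that bears it (a point fixed in the world has none). Each returns a list of dicts, best first, with "confidence" (0 to 1); they miss things now and then, are a little off and sometimes report something else, mostly with a low value. They report only what shows in the picture. A call takes as long as a camera call.
- manip.look_for(camera, name): "at" ([x, y, z] in m, in world coordinates, good to about 4 mm: the middle of the surface that is visible of it).
Readings, each from a call of its own:
- manip.current_time(): time.
- manip.current_qpos(): joint angles.
- manip.current_joint_vel(): joint speeds.
- manip.current_joint_torque(): joint torques, N m.
- manip.current_ee_pos(): TCP position.
- manip.current_tcp_rot(): TCP orientation.
- manip.current_force(): force on the tool from outside, world axes, zero at the start.
- manip.current_ft_torque(): the same for the moment, N m.
- manip.current_grip_width(): opening from 0.0 (shut) to 1.0 (fully open).
Only numpy, scipy, OpenCV 4.12 (cv2) and the standard library are available. Lean on these libraries where they do the work, as an engineer would, in place of code of your own. Each camera call takes 0.05 s, during which the arm holds its last target. There are 200 camera calls.

### The job

Put the aluminium spacing template by its wooden grip onto the plywood laying board, gently sliding it about on top of the three steel pins until all three holes drop over them and it lies fully home, flush on the board. Then slide the red-knobbed bolt fully over the template's edge to lock it, and let go. Never force the template down hard on the pins, and leave the jar, mug and hammer where they are.

Things in the scene. Friction and masses are not known exactly. Their poses are not given: they have to be found in the camera images.
- template_centre (a point): Centre of the loose template: bare aluminium plate 210 (x) x 130 (y) x 6 mm, six 21 x 23 mm windows, about 0.32 kg. Upright wooden grip bar in its middle: 18 mm thick (x), 70 mm long (y), 34 mm tall, from 6 to 40 mm above the plate's underside. This point lies on the middle axis 20 mm above the underside. z up. The template lies flat on the bench at the start.
- lone_hole (a point): Mouth (plate's top face) of the template's single hole, at template x,y = (+70,0) mm; the two other round holes are at (-70,+50) and (-70,-50) mm. All go through, diameter 12 mm. The template fits only one way round: its x axis along the board's x axis.
- board: Plywood laying board fixed to the bench: 260 mm along its x (-130 to +130), in its y from -170 to +100 mm, 20 mm thick. Origin at its underside (bench level), z up, top at 20 mm.
- pins_nominal (a point): Point on the board's top over its origin. Three steel pins, diameter 10 mm, 8 mm tall, tips chamfered to 8.4 mm, at board x,y = (s-70,+50), (s-70,-50), (s+70,0) mm. They are clamped in slots along x; s is not measured: -14 to +14 mm, new each time, fixed in the job. Resting on the pin tips the template is stable, underside 28 mm above the bench; seated 20 mm.
- bolt (a joint): Flat steel bolt sliding along the board's +y, at board x = 0: 0 = open, 0.045 m = fully home over the template's edge; starts nearly open (0 to 0.006). Friction about 1.5 N, no spring. Bar 20 mm wide, underside 9 mm and top 15 mm above the board's top (3 mm over a seated template); when open its tip is at board y = -83 mm.
- bolt_knob (a point): Middle of the bolt's red upright knob: square 14 x 14 mm, standing from 35 to 69 mm above the bench; this point is 55 mm above the bench. Axes as the board's; with the bolt open it is at board x,y = (0,-131) mm. The dark guide rails either side of the bar, 38 mm across in board x, y -165 to -99 mm, reach 37.5 mm above the bench.
- jar: Bystander: closed jar with white cap, diameter 60 mm, 85 mm tall, origin at its underside centre.
- mug: Bystander: blue mug, diameter 76 mm, 90 mm tall, handle on +y, origin at its underside centre.
- hammer: Bystander: hammer lying on the bench, along its own x axis, about 0.28 m long.

How it is judged:
By the outcome, as a careful person would: the job done as asked, in the order asked, and still so for the second after the job is handed in, with the robot touching nothing.
It also fails if it takes over 58 s, if anything falls off the work surface, if the arm or the gripper's body presses on something with over 40 N, if the wrist force passes 120 N, or if a joint passes its speed limit or range.

## Working session

There is one attempt and no reset: what is moved stays moved. The work goes in short steps, each a Python script; the robot and the scene stay as the last script left them, time stands still between calls to the robot, and variables do not carry over. Pictures are saved under pics/ and viewed, about 8 in all and at most 12, crops included, and the job is handed in when it is done.

```bash
ls; mkdir -p pics; python3 - <<'E'
from bench import manip
import cv2,numpy as np
for c in ["scene","side"]:
    p,d=manip.grab_frame(c); cv2.imwrite(f"pics/{c}0.png",p[:,:,::-1]); np.savez(f"{c}0.npz",p=p,d=d,**manip.get_calibration(c))
    for n in ["template_centre","lone_hole","board","pins_nominal","bolt_knob","jar","mug","hammer"]:
        r=manip.look_for(c,n)
        print(c,n,[(np.round(x["at"],3).tolist(),round(x["confidence"],2)) for x in r[:3]])
print(manip.current_time(),manip.current_tcp_rot().round(3) if hasattr(manip.current_tcp_rot(),'round') else manip.current_tcp_rot())
E
```

```text
pics
scene template_centre [([0.495, 0.207, 0.006], 0.78)]
scene lone_hole [([0.5, 0.203, 0.007], 0.7)]
scene board [([0.549, -0.148, 0.015], 0.79), ([0.594, -0.491, 0.055], 0.6)]
scene pins_nominal [([0.548, -0.147, 0.018], 0.92)]
scene bolt_knob [([0.513, -0.224, 0.037], 0.55)]
scene jar [([0.731, 0.101, 0.058], 0.79), ([0.515, -0.224, 0.033], 0.72)]
scene mug [([0.596, -0.49, 0.057], 0.6)]
scene hammer [([0.689, 0.475, 0.023], 0.58)]
side template_centre [([0.481, 0.225, 0.007], 0.84)]
side lone_hole [([0.479, 0.229, 0.005], 0.61)]
side board [([0.519, -0.103, 0.02], 0.74)]
side pins_nominal [([0.515, -0.1, 0.024], 0.66), ([0.681, 0.495, 0.023], 0.5)]
side bolt_knob [([0.52, -0.102, 0.018], 0.69), ([0.509, -0.216, 0.035], 0.64)]
side jar [([0.709, 0.144, 0.057], 0.94)]
side mug [([0.591, -0.461, 0.057], 0.93)]
side hammer [([0.683, 0.493, 0.022], 0.92)]
0.9 [[ 0.     0.323  0.946]
 [ 0.     0.946 -0.323]
 [-1.     0.     0.   ]]
```

View pics/scene0.png

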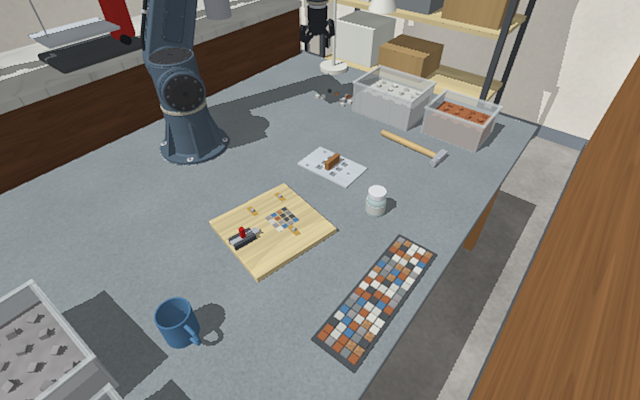

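View pics/side0.png

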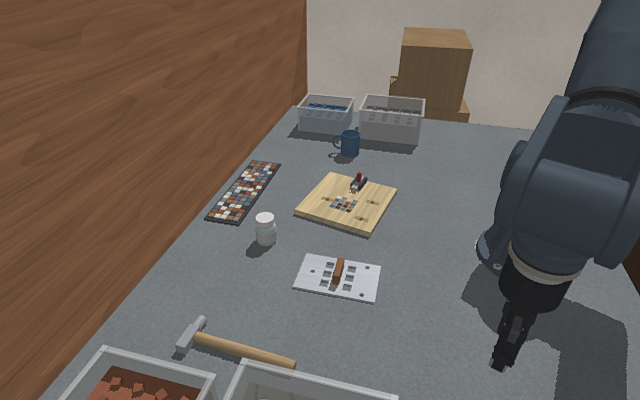

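The scene view shows the board centred near (272,232), with the knob at (242,231) and three pins. The template is at (332,166). In the side view the template's lone hole is at (311,270), towards world +x, and its hole pair is at (367,267) and (362,294). So the template is already roughly the right way round. Next I'll take close wrist views of both.

```bash
cat > h.py <<'E'
from bench import manip
import numpy as np, cv2
def Rd(a):
    c,s=np.cos(a),np.sin(a)
    return np.array([[0,c,s],[0,s,-c],[-1,0,0.]])
def best(p,a):  # choose the half turn with joint 6 nearest zero
    o=[]
    for k in (a,a+np.pi):
        q=manip.inverse_kinematics(p,Rd(k))
        if q is not None:o.append((abs(q[5]),k))
    return min(o)[1]
def shot(name):
    c=manip.get_calibration("wrist"); p,d=manip.grab_frame("wrist")
    cv2.imwrite(f"pics/{name}.png",p[:,:,::-1]); np.savez(f"{name}.npz",p=p,d=d,**c)
    return c,p,d
def pix2world(c,uv,z):
    K,R,t=[np.array(c[k]) for k in("camera_matrix","R","t")]
    uv=np.atleast_2d(uv).astype(float)
    m=np.c_[(uv[:,0]-K[0,2])/K[0,0],(uv[:,1]-K[1,2])/K[1,1]]
    th=np.linalg.norm(m,axis=1); s=np.where(th>1e-9,np.sin(th)/np.maximum(th,1e-9),1)
    ray=np.c_[m*s[:,None],np.cos(th)]@R   # R^T ray
    C=-R.T@t
    return C+ray*((z-C[2])/ray[:,2])[:,None]
def topdown(c,p,cx,cy,z,half=0.15,res=0.0006):
    """rectify the plane z around (cx,cy): up = +x, left = +y"""
    K,R,t=[np.array(c[k]) for k in("camera_matrix","R","t")]
    n=int(2*half/res); i=np.arange(n)
    X=cx+half-i*res; Y=cy+half-i*res
    gx,gy=np.meshgrid(X,Y,indexing="ij")
    P=np.stack([gx,gy,np.full_like(gx,z)],-1)@R.T+t
    r=np.hypot(P[...,0],P[...,1]); th=np.arctan2(r,P[...,2])/np.maximum(r,1e-9)
    u=K[0,0]*P[...,0]*th+K[0,2]; v=K[1,1]*P[...,1]*th+K[1,2]
    return cv2.remap(p,u.astype(np.float32),v.astype(np.float32),cv2.INTER_CUBIC)
E
python3 - <<'E'
from h import *
for n,x,y in (("wb",0.50,-0.12),("wt",0.44,0.21)):
    P=[x,y,0.26]; a=best(P,0.0); print(a,np.round(manip.inverse_kinematics(P,Rd(a)),2))
    manip.move_ptp(P,Rd(a)); c,p,d=shot(n)
    for k in ["template_centre","lone_hole","board","pins_nominal","bolt_knob"]:
        print(n,k,[(np.round(x["at"],3).tolist(),round(x["confidence"],2)) for x in manip.look_for("wrist",k)[:2]])
    print(-np.array(c["R"]).T@c["t"],manip.current_time())
a,b=[cv2.imread(f"pics/{n}.png") for n in("wb","wt")]
cv2.imwrite("pics/both.png",np.vstack([a,b])[:, :][::1] if 0 else np.vstack([cv2.resize(i,(480,300)) for i in(a,b)]))
E
```

```text
0.0 [-0.33  0.26  1.71 -0.    1.18 -0.33]
wb template_centre []
wb lone_hole [([0.519, -0.116, 0.022], 0.25)]
wb board [([0.526, -0.117, 0.02], 0.56)]
wb pins_nominal [([0.52, -0.119, 0.021], 0.61)]
wb bolt_knob [([0.508, -0.208, 0.034], 0.73)]
[ 0.50035905 -0.04602011  0.40234146] 3.7417
0.0 [ 0.35  0.21  1.77 -0.    1.16  0.35]
wt template_centre [([0.484, 0.219, 0.008], 0.75)]
wt lone_hole [([0.48, 0.216, 0.006], 0.86)]
wt board [([0.498, -0.024, 0.017], 0.82)]
wt pins_nominal [([0.49, -0.025, 0.022], 0.65)]
wt bolt_knob []
[0.44074326 0.282753   0.4023514 ] 5.3083
```

View pics/both.png

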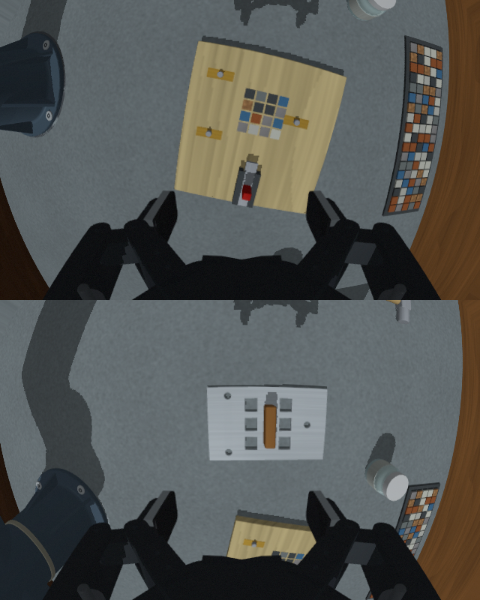

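The wrist views show the board with three pins (brass slots) and the knob at the lower edge, and the template with its lone hole to the right (+x). I'll rectify both to metric top views and fit outlines.

```bash
cat > m.py <<'E'
from h import *
def load(n):
    f=np.load(n+".npz"); return {k:f[k] for k in("camera_matrix","R","t")},f["p"],f["d"]
c,p,d=load("wb"); B=topdown(c,p,0.525,-0.13,0.02,0.175,0.0007)
B2=topdown(c,p,0.525,-0.13,0.028,0.175,0.0007)
c,p,d=load("wt"); T=topdown(c,p,0.49,0.22,0.006,0.13,0.00052)
cv2.imwrite("pics/rect.png",np.hstack([B2[:,:450],T[:500,100:450]])[:,:,::-1]) if 0 else None
cv2.imwrite("pics/rb.png",B[:,:,::-1]);cv2.imwrite("pics/rt.png",T[:,:,::-1])
def rect(mask,cx,cy,half,res):
    mask=cv2.morphologyEx(mask.astype(np.uint8)*255,cv2.MORPH_CLOSE,np.ones((9,9)))
    mask=cv2.morphologyEx(mask,cv2.MORPH_OPEN,np.ones((9,9)))
    k=max(cv2.findContours(mask,cv2.RETR_EXTERNAL,cv2.CHAIN_APPROX_NONE)[0],key=cv2.contourArea)
    b=cv2.boxPoints(cv2.minAreaRect(cv2.convexHull(k)))
    w=np.c_[cx+half-b[:,1]*res,cy+half-b[:,0]*res]
    e=np.roll(w,-1,0)-w
    print(w.round(4).tolist(),"centre",w.mean(0).round(4),"sides",np.linalg.norm(e,axis=1).round(4),"ang",np.rad2deg(np.arctan2(e[:,1],e[:,0])).round(2))
h=cv2.cvtColor(B,cv2.COLOR_RGB2HSV); rect((h[...,1]>60)&(h[...,0]<35)&(h[...,0]>10)&(h[...,2]>120),0.525,-0.13,0.175,0.0007)
g=T.astype(int).min(2); print(np.percentile(g,[5,50,90]))
rect(g>150,0.49,0.22,0.13,0.00052)
cv2.imwrite("pics/r.png",np.hstack([B[:500,:500],T[:500,60:360]])[:,:,::-1])
E
python3 m.py
```

```text
[[0.4300000071525574, 0.029400000348687172], [0.6825000047683716, -0.02449999935925007], [0.6266000270843506, -0.2865000069141388], [0.374099999666214, -0.23260000348091125]] centre [ 0.5283 -0.1286] sides [0.2582 0.2679 0.2582 0.2679] ang [ -12.04 -102.04  167.96   77.96]
[ 91. 102. 154.]
[[0.5906999707221985, 0.2800000011920929], [0.5921000242233276, 0.15160000324249268], [0.38359999656677246, 0.149399995803833], [0.3822999894618988, 0.2777999937534332]] centre [0.4872 0.2147] sides [0.1284 0.2085 0.1284 0.2085] ang [ -89.4 -179.4   90.6    0.6]
```

View pics/r.png

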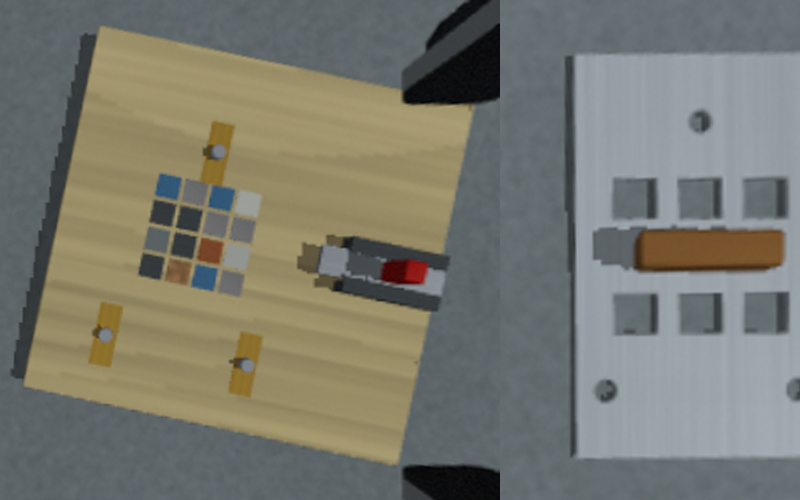

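Measurements:
- **Board:** yaw -12.0°, origin (0.5356, -0.0944). Its sides measure 258 x 268 mm, against 260 x 270 given.
- **Pins:** all three give s of about -12 mm, with y residuals under 1 mm.
- **Template:** yaw +0.6°, centre (0.487, 0.215). The lone hole is where the geometry says it should be.

Now I'll grasp.

```bash
cat > g.py <<'E'
from h import *
a=np.deg2rad(0.6); R=Rd(a); x,y=.4872,.2147
F0=np.array(manip.current_force()); print("F0",F0.round(2))
manip.set_gripper(0.6,40)
manip.move_ptp([x,y,.08],R); manip.move_l([x,y,.012],R,0.08)
print("low",np.array(manip.current_force()).round(2),np.round(manip.current_ee_pos(),4))
manip.set_gripper(0.0,40)
print("grip",manip.current_grip_width(),np.array(manip.current_force()).round(2))
manip.move_l([x,y,.10],R,0.12); manip.dwell(.2)
print("lift",manip.current_grip_width(),np.array(manip.current_force()).round(2),np.array(manip.current_ft_torque()).round(3),np.round(manip.current_ee_pos(),4))
c,p,d=shot("held"); T=topdown(c,p,x,y,.094,.15,.0006); cv2.imwrite("pics/heldr.png",np.hstack([T[:400],cv2.resize(p,(300,188)).copy() if 0 else T[:400,:1]])[:,:,::-1])
print(manip.current_time())
E
python3 g.py
```

```text
F0 [ 0.96 -0.09 -0.26]
low [-0.19 -0.12  0.3 ] [0.4875 0.2148 0.0124]
grip 0.2019076544455947 [-0.84 -1.04  6.21]
lift 0.20803878358178496 [-0.49  0.42 -3.78] [ 0.005  0.033 -0.014] [0.4869 0.2146 0.0993]
9.0417
```

View pics/heldr.png

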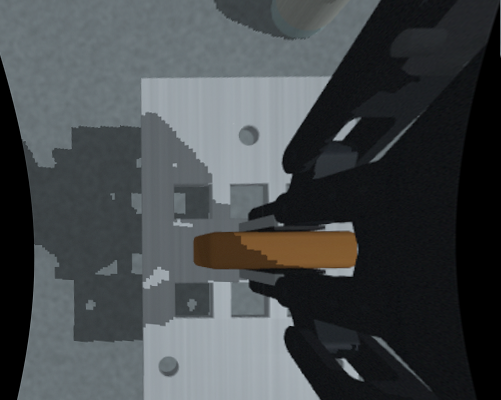

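The template is held square: the holes are within about 1 mm of where they should be relative to the tool. Next is carrying it over and a gentle force-guided search.

```bash
cat > pl.py <<'E'
from h import *
R=Rd(np.deg2rad(-12.04)); ex=np.array([.978,-.2086]);ey=np.array([.2086,.978])
c0=np.array([.5238,-.0914])+.0004*ex
def F(n=4): return np.mean([manip.current_force() for _ in range(n)],0)
manip.move_ptp([*c0,.09],R); manip.move_l([*c0,.045],R,.08); manip.dwell(.25)
b=F(8); print("base",b.round(2),np.round(manip.current_ee_pos(),4),manip.current_time())
z=.044; off=np.zeros(2); k=0; t0=manip.current_time(); touched=False
# offsets in board frame (mm), mostly along x where s is unsure
pts=[(r*np.cos(w),.8*r*np.sin(w)) for r in (1,2,3) for w in np.arange(0,2*np.pi,1/r)]
while manip.current_time()-t0<13:
    P=c0+off[0]*ex+off[1]*ey
    manip.move_l([*P,z],R,.02); f=F()-b; e=np.array(manip.current_ee_pos()); fb=np.array([f[:2]@ex,f[:2]@ey])
    print(f"{manip.current_time():.2f} cmd {off*1e3} z {z*1e3:.1f} act {e[2]*1e3:.2f} F {fb.round(1)} {f[2]:.1f}")
    if e[2]<.0338 and f[2]>3: break
    if z<.0305: break
    if f[2]<2.5: z-=.0007
    else:
        touched=True
        if f[2]>6: z+=.0005
        if e[2]<.0380: off=off+np.clip(fb*1e-4,-.0006,.0006)
        elif k<len(pts): off=np.array(pts[k])*1e-3; k+=1
        else: break
print(np.round(manip.current_ee_pos(),4),(F()-b).round(2),np.array(manip.current_ft_torque()).round(2))
E
python3 pl.py
```

```text
base [ 0.06 -0.76 -4.44] [ 0.5244 -0.0916  0.0454] 11.175
11.43 cmd [0. 0.] z 44.0 act 44.02 F [-0.4  0.1] 1.6
11.68 cmd [0. 0.] z 43.3 act 43.25 F [-0.2  0.4] 0.9
11.93 cmd [0. 0.] z 42.6 act 42.54 F [0.  0.3] 0.4
12.18 cmd [0. 0.] z 41.9 act 41.86 F [0.4 0.2] 1.4
12.43 cmd [0. 0.] z 41.2 act 41.16 F [-0.8  1.6] 1.4
12.68 cmd [0. 0.] z 40.5 act 40.46 F [ 0.5 -0. ] 1.6
12.93 cmd [0. 0.] z 39.8 act 39.78 F [-0.2  0.9] 1.1
13.18 cmd [0. 0.] z 39.1 act 39.06 F [-0.9  0.6] 0.2
13.43 cmd [0. 0.] z 38.4 act 38.35 F [0. 1.] 1.6
13.68 cmd [0. 0.] z 37.7 act 37.63 F [-0.2  0.7] 2.0
13.93 cmd [0. 0.] z 37.0 act 36.96 F [-0.2  0.4] 0.6
14.18 cmd [0. 0.] z 36.3 act 36.24 F [0.1 0.7] 0.5
14.43 cmd [0. 0.] z 35.6 act 35.55 F [-0.3  1. ] 1.3
14.68 cmd [0. 0.] z 34.9 act 34.85 F [-0.5  1.3] 1.6
14.93 cmd [0. 0.] z 34.2 act 34.14 F [-0.2  1.2] 0.4
15.18 cmd [0. 0.] z 33.5 act 33.45 F [-0.4  0.8] 0.8
15.43 cmd [0. 0.] z 32.8 act 32.77 F [-0.3  0.4] 1.6
15.68 cmd [0. 0.] z 32.1 act 32.49 F [-3.  -0.1] 9.4
[ 0.5243 -0.0915  0.0325] [-2.91  0.53  9.38] [0.02 0.45 0.01]
```

It dropped straight over the pins with no contact until 32.5 mm, which is the seated height. Now I'll unload, release and check.

```bash
python3 - <<'E'
from h import *
R=Rd(np.deg2rad(-12.04)); e=np.array([.5242,-.0915])
manip.move_l([*e,.0326],R,.02)
manip.set_gripper(0.5); print(np.array(manip.current_force()).round(2))
manip.move_l([*e,.16],R,.12); manip.dwell(.2)
c,p,d=shot("rel"); 
K,Rc,t=[np.array(c[k]) for k in("camera_matrix","R","t")]
# height map from depth: plate and board tops
v,u=np.mgrid[0:400,0:640]; mx=(u-K[0,2])/K[0,0]; my=(v-K[1,2])/K[1,1]; th=np.hypot(mx,my)
s=np.tan(th)/np.maximum(th,1e-9); X=np.stack([mx*s*d,my*s*d,d],-1); W=(X-t)@Rc
o=np.array([.5356,-.0944]);ex=np.array([.978,-.2086]);ey=np.array([.2086,.978])
bx=(W[...,:2]-o)@ex*1e3; by=(W[...,:2]-o)@ey*1e3; z=W[...,2]*1e3; ok=d>0
for n,x0,x1,y0,y1 in(("plate -x",-110,-60,-40,40),("plate +x",50,85,-50,50),("plate +y",-60,40,45,60),("board +y",-100,100,75,95),("board +x",100,125,-60,60)):
    m=ok&(bx>x0)&(bx<x1)&(by>y0)&(by<y1)&(z>10)&(z<45); print(n,m.sum(),np.median(z[m]).round(1))
r=p.astype(int); m=(r[...,0]>120)&(r[...,1]<60)&(r[...,2]<60)&ok&(by<-60); print("knob",m.sum(),[np.median(a[m]).round(1) for a in(bx,by,z)],by[m].min().round(1),by[m].max().round(1),z[m].max().round(1))
print(manip.current_time()); 
T=topdown(c,p,.524,-.11,.026,.16,.00064); cv2.imwrite("pics/relr.png",np.hstack([T,cv2.resize(p,(300,188),interpolation=3)[:0].reshape(0,300,3)])[:,:,::-1] if 0 else T[:,:,::-1])
E
```

```text
[ 0.73  0.37 -0.25]
plate -x 4106 25.7
plate +x 3546 25.8
plate +y 1828 25.8
board +y 4615 19.8
board +x 2596 19.8
knob 105 [np.float64(0.1), np.float64(-129.3), np.float64(68.7)] -135.7 -123.5 69.9
17.75
```

View pics/relr.png

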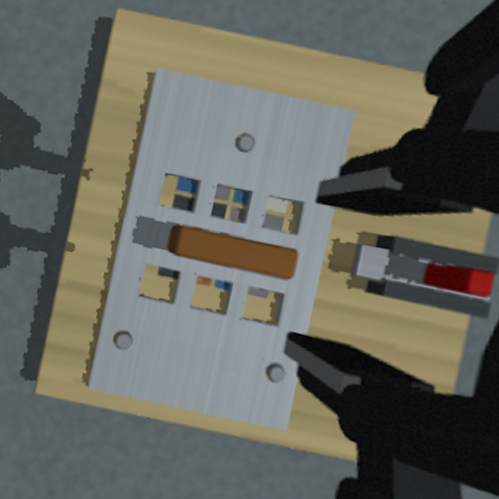

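All three pins (245,143), (123,340) and (276,373) fill their holes. The plate top is at 25.8 mm on every side, so it is seated flush. The knob is at board (0, -129.3). Now the bolt.

```bash
cat > bolt.py <<'E'
from h import *
R=Rd(np.deg2rad(-12.04)); o=np.array([.5356,-.0944]);ex=np.array([.978,-.2086]);ey=np.array([.2086,.978])
W=lambda by,z:[*(o+.0003*ex+by*ey),z]
kn=-.1293
manip.move_l(W(kn,.16),R,.15); manip.move_l(W(kn,.10),R,.12); manip.dwell(.2)
b=np.mean([manip.current_force() for _ in range(6)],0)
manip.move_l(W(kn,.045),R,.06); print("low",(np.array(manip.current_force())-b).round(2))
manip.set_gripper(0.0,30); print("grip",manip.current_grip_width(),(np.array(manip.current_force())-b).round(2))
manip.move_l(W(-.092,.045),R,.03)
y=-.092
while y<-.0815:
    f=np.mean([manip.current_force() for _ in range(3)],0)-b; fy=f[:2]@ey
    a=(np.array(manip.current_ee_pos())[:2]-o)@ey
    print(f"{y*1e3:.1f} act {a*1e3:.2f} fy {fy:.1f} fz {f[2]:.1f}")
    if fy<-9: break
    y+=.0008; manip.move_l(W(y,.045),R,.02)
manip.move_l(W(a,.045),R,.02); manip.set_gripper(0.5); p=np.array(manip.current_ee_pos())
manip.move_l([p[0],p[1],.17],R,.12); manip.dwell(.3)
c,p,d=shot("bolt"); T=topdown(c,p,.524,-.13,.035,.14,.0006)
s,_=manip.grab_frame("scene"); q,_=manip.grab_frame("side")
s=cv2.resize(s[170:290,190:360],(340,240),interpolation=3); q=cv2.resize(q[160:240,280:410],(340,209),interpolation=3)
cv2.imwrite("pics/bolt2.png",np.hstack([cv2.resize(T,(449,449)),np.vstack([s,q])])[:,:,::-1])
K,Rc,t=[np.array(c[k]) for k in("camera_matrix","R","t")]
v,u=np.mgrid[0:400,0:640]; mx=(u-K[0,2])/K[0,0]; my=(v-K[1,2])/K[1,1]; th=np.hypot(mx,my)
k=np.tan(th)/np.maximum(th,1e-9); X=(np.stack([mx*k*d,my*k*d,d],-1)-t)@Rc
bx=(X[...,:2]-o)@ex*1e3; by=(X[...,:2]-o)@ey*1e3; z=X[...,2]*1e3
r=p.astype(int); m=(r[...,0]>120)&(r[...,1]<60)&(r[...,2]<60)&(d>0)&(z>64)&(z<75); print("knob",m.sum(),[np.median(w[m]).round(1) for w in(bx,by,z)],by[m].min(),by[m].max())
m=(d>0)&(np.abs(bx)<6)&(by>-90)&(by<-25)&(z>32)&(z<38); print("bar",m.sum(),by[m].max() if m.any() else 0)
for x0,x1 in((-95,-50),(50,85)):
    m=(d>0)&(bx>x0)&(bx<x1)&(np.abs(by)<45)&(z>10)&(z<45); print("plate",np.median(z[m]).round(1))
print(manip.current_time())
E
python3 bolt.py
```

```text
low [-0.97 -0.2  -0.84]
grip 0.15294743937980737 [-5.52  0.39  6.07]
-92.0 act -91.97 fy -0.4 fz 5.0
-91.2 act -91.21 fy -2.0 fz 4.7
-90.4 act -90.47 fy -1.7 fz 4.7
-89.6 act -89.65 fy -1.8 fz 6.2
-88.8 act -88.85 fy -0.6 fz 5.8
-88.0 act -88.05 fy -1.2 fz 6.2
-87.2 act -87.25 fy -2.1 fz 5.0
-86.4 act -86.45 fy -1.2 fz 5.7
-85.6 act -86.08 fy -5.3 fz 5.1
-84.8 act -86.02 fy -10.9 fz 4.9
knob 200 [np.float64(-0.0), np.float64(-86.9), np.float64(68.6)] -92.75300227896636 -81.08858621014359
bar 595 -38.68772380673793
plate 25.7
plate 25.8
26.9667
```

View pics/bolt2.png

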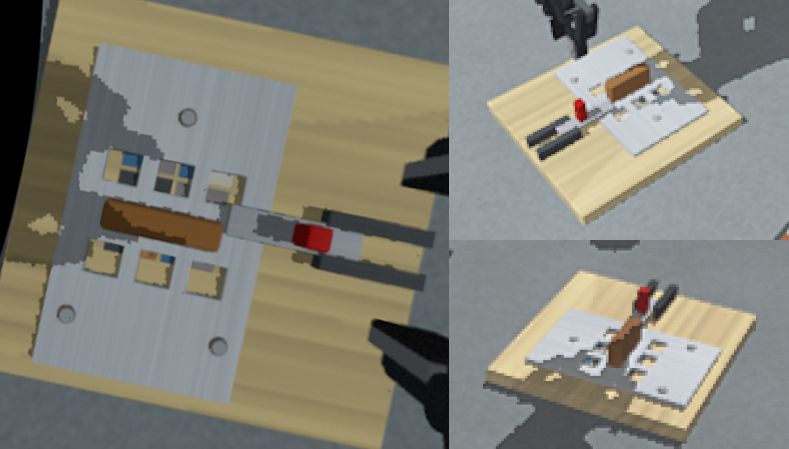

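The bolt is at its end stop. The bar lies over the plate edge, the knob is at pixel (313,237), and the gripper is clear. Handing in.

```bash
python3 -c "
from bench import manip
print(manip.current_force(),manip.current_time()); manip.sign_off()"
```

```text
[ 0.38961918  1.00780006 -0.08330636] 26.9667
the job is handed in; nothing more can be done
```

The template is seated flush on all three pins, the bolt is locked over its edge, and the job was handed in at about 27 s with the gripper clear.

- **Template:** I picked it up by the wooden grip. The pins measured about 12 mm off nominal along the board's x (s ≈ -12 mm). It dropped straight over them without touching, so no sliding was needed. The only contact was about 9 N, when it met the board.
- **Seating check:** the plate top read 25.7–25.8 mm before and after bolting, against 26 mm expected. All three pins showed in their holes.
- **Bolt:** I slid it by the red knob until it met its end stop. The force rose to about 11 N at board y = -86.0 mm, which is the fully home position. The camera put the knob at -86.9 mm and the bar tip at -38.7 mm (-38 mm expected), so the two agree within measurement error.
- **Bystanders:** the arm's paths stayed well away from the jar, mug and hammer. I did not measure their positions again afterwards.

No check failed.

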